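Close the chessmen box and stack its twin on the lid

ROBOT

A 6-joint arm with a two-finger parallel gripper is mounted at the origin on the work surface. World frame = base frame: x ahead of the robot, y to its left, z up, the work surface at z = 0. Lengths are in m, angles in rad, forces in N, time in s.
With the tool pointing down it reaches from about 0.35 to 1 m from the base axis. Payload 7.1 kg.
Tool frame: the origin (TCP) lies between the finger pads; the fingertips stand 22 mm ahead of it and the grasp point (between the pads) lies 3 mm ahead of it; z points along the fingers, y is the line along which they close (so a half turn about z gives the same grasp; the last joint's range is limited). The gripper opens to 85 mm and grips with 20 to 120 N. Pads are 22 mm wide; open, the fingers measure 114 mm over their backs; the gripper's body (76 mm by 85 mm) begins 54 mm behind the grasp point. The pads swing forward as they close: fully open they stand 13 mm farther back than shut.
Start: joints at [-1.286, 0.423, 1.63, -0, 1.089, -0.019], TCP at [0.187, -0.596, 0.253] pointing down, gripper open.
Joint ranges: [-3, 3], [-0.9, 2.11], [0.09, 2.58], [-1.31, 4.45], [0.11, 2.69], [-2.54, 2.54]. Speed limits (rad/s): [2.39, 2.39, 3.01, 3.14, 3.14, 3.14].

INTERFACE

Orientations are given as a rotation vector (axis times angle).
In Python, from rig import manip gives the robot as it stands. The module is installed in compiled form; this text tells all that it offers. Calls block until the motion is done:
- manip.move_to(position, orientation): joint-space move of the TCP to a pose.
- manip.servo_line(position, orientation=None, rate=0.15): straight line of the TCP; orientation=None keeps the orientation; rate is the mean speed in m/s.
- manip.set_joints(angles): joint-space move.
- manip.command_gripper(opening, f_grip=None): finger opening in m; f_grip is the grip in N (None keeps the last); returns when the fingers have stopped.
- manip.hold(seconds).
- manip.solve_ik(position, orientation): joint angles nearest the present ones, or None.
- manip.camera(name): name is "side" or "top" or "wrist"; returns a dict with "image" (420x560x3 uint8, red, green, blue), "fx", "fy", "cx", "cy" (pixels), "cam_to_world" (4x4, takes a point from camera to world coordinates); the wrist camera has in their place "mount" (4x4, takes a point from camera to tool coordinates, whose origin is the TCP and whose axes are the flange's). Camera axes: x right, y down, z forward; pixel columns grow to the right and rows downward; lengths in m; the calibration is good to about 2 mm. A picture is of the moment at which its call begins: read the wrist's pose just before it. There is no depth.
A pose or a line that the arm cannot do raises manip.IKError and nothing moves.
- manip.sign_off(): hands the job in; it is judged then, once.
Readings, each from a call of its own:
- manip.get_time(): time.
- manip.get_joint_positions(): joint angles.
- manip.get_joint_vel(): joint speeds.
- manip.get_tau(): joint torques, N m.
- manip.get_position(): TCP position.
- manip.get_ee_rot(): TCP orientation.
- manip.get_contact_force(): force on the tool from outside, world axes, zero at the start.
- manip.get_torque(): the same for the moment, N m.
- manip.get_width(): finger opening in m.
- manip.get_grip_force(): force on a finger pad.
Only numpy, scipy, OpenCV 4.12 (cv2) and the standard library are available. Lean on these libraries where they do the work, as an engineer would, in place of code of your own. Each camera call takes 0.05 s, during which the arm holds its last target. There are 200 camera calls.

TASK

Put the pale lid on the open box of chessmen: hook its tongue under the lip at the end of the box and swing the other end down until it lies fully shut. Then stack the closed dark box squarely on that lid, its four feet sunk into the four corner recesses. Set both down gently rather than dropping them, and leave the queen, the knight and the steel tin standing where they are.

Things in the scene. Friction and masses are not known exactly. Their poses are not given: they have to be found in the camera images.
- maple_box: Open mid-brown wooden box (0.9 kg, loose, on four feet), 140 mm long (x), 56 wide (y), rim 50 mm high, walls 5 mm; pale chessmen lie low inside and need no handling. Origin: centre of its underside at foot level, z up. A dark lip stands on its -x end, the end nearest the robot.
- box_mouth (a point): Centre of the open box's mouth (130 x 46 mm), at rim height, 50 mm above the box's origin; axes as the box's.
- lip_edge (a point): Middle of the lower edge of the dark lip, under which the tongue goes: x = -55, z = 59 mm in the box's frame. The slot under the lip is 56 mm wide, 9 mm high (z 50 to 59) and 11 mm deep, closed by a post at x = -66, and opens towards +x. Lip top at z = 64 mm. Axes as the box's.
- lid_mid (a point): Pale wooden lid, about 0.13 kg, lying right side up; this is the middle of its board, half-way up. Board 120 (x) by 64 (y) by 12 mm (z up). Four square recesses in its top, 18 mm wide, 5 mm deep, at x = +-46, y = +-18. Shut, the board lies on the rim, lid and box axes alike, lid_mid at x = 10 (+-3), y = 0 (+-4), z = 56 mm in the box's frame, overhanging the long sides by 4 mm.
- lid: The same lid, at its lowest level: 12 mm below lid_mid, same axes. Two crosswise battens under the board, 38 mm wide (y), 6 mm deep, at x = -40 to -30 and 42 to 52 mm: on the table the lid lies on them, board 6 to 18 mm up; when shut they drop inside the box's mouth, so the lid cannot slide in flat.
- tongue_tip (a point): Middle of the lower edge of the tip of the lid's tongue: x = -73, z = -6 mm from lid_mid. The tongue, 52 mm wide and 4 mm thick, flush with the board's underside, sticks 13 mm out of the board's -x end.
- dark_mid (a point): Centre of the closed dark wooden box with a thin pale line under its fixed lid; rigid, 0.25 to 0.5 kg; 120 (x) by 62 (y) by 58 mm (z up) with its feet. Flat long sides suit a grasp from above. Fully seated on the lid, either way round, this point is 30 mm above lid_mid.
- dark_box: The same dark box, at the centre of its underside at foot level, 29 mm below dark_mid; same axes. Four round black feet, 14 mm across, 6 mm high, bevelled below, at x = +-46, y = +-18 mm; each has 2 mm of play to every side in its recess.
- queen: Black plastic chess queen, 38 mm wide, 92 mm tall, standing; origin at the centre of its base. Leave alone.
- knight: Maple chess knight, 36 mm base, 74 mm tall, standing; origin at the centre of its base. Leave alone.
- tin: Steel tin with a darker twist cap, 67 mm wide, 73 mm tall, standing; origin at the centre of its base. Leave alone.
- clipboard: Grey clipboard with a steel clip, 240 x 170 mm, 17 mm high at the clip, lying fixed at the left of the table; origin at the centre of its underside.
Not all that is in view belongs to the job. What is shaped like the lid but yellow is not meant.

How it is judged:
On the way:
1. the lid is shut on the open box: tongue under the lip, board flat on the rim (x of lid_mid in the frame of maple_box between 0.005 and 0.015 m and y of lid_mid in the frame of maple_box between -0.0055 and 0.0055 m and z of lid_mid in the frame of maple_box between 0.0535 and 0.0585 m and angle between the z axis of lid and the z axis of maple_box, either way round below 0.035 rad and angle between the x axis of lid and the x axis of maple_box, either way round below 0.1 rad and x of tongue_tip in the frame of maple_box below -0.057 m and z of tongue_tip in the frame of maple_box below 0.055 m), for 0.2 s.
At the end, for the whole second after the job is handed in: Lid flat on the box rim (2.5 mm), within 5 mm along and 5.5 mm across, tongue at least 2 mm under the lip. Dark box upright on it, either way round, within 4 mm along and across and 0.1 rad, feet fully in the recesses (height within 2.2 mm). Chessmen box upright, all at rest (all of step 1 and x of dark_mid in the frame of lid_mid between -0.004 and 0.004 m and y of dark_mid in the frame of lid_mid between -0.004 and 0.004 m and z of dark_mid in the frame of lid_mid between 0.0278 and 0.0322 m and angle between the x axis of dark_box and the x axis of lid, either way round below 0.1 rad and angle between the z axis of dark_box and the z axis of lid, either way round below 0.03 rad and angle between dark_mid's own z axis and vertical below 0.05 rad and linear speed of each of dark_box, lid, maple_box below 0.01 m/s and angle between maple_box's own z axis and vertical below 0.03 rad); the robot touches nothing.
It fails at once if the black queen is moved more than 25 mm or tipped over (distance of queen from where it was at the start of the episode above 0.025 m or angle between queen's own z axis and vertical above 0.4 rad).
It fails at once if the maple knight is moved more than 25 mm or tipped over (distance of knight from where it was at the start of the episode above 0.025 m or angle between knight's own z axis and vertical above 0.4 rad).
It fails at once if the steel tin is moved more than 25 mm or tipped over (distance of tin from where it was at the start of the episode above 0.025 m or angle between tin's own z axis and vertical above 0.4 rad).
It fails at once if the dark box is dropped: it falls faster than 0.55 m/s out of the fingers (a fall of about 15 mm) (linear speed of dark_box above 0.55 m/s and contact force between the fingers and dark_box below 0.05 N).
It fails at once if the lid is dropped: it falls faster than 0.55 m/s out of the fingers (a fall of about 15 mm) (linear speed of lid above 0.55 m/s and contact force between the fingers and lid below 0.05 N).
It also fails if it takes over 64 s, if anything falls off the work surface, if the arm or the gripper's body presses on something with over 40 N, if the wrist force passes 120 N, or if a joint passes its speed limit or range.

## Working session

There is one attempt and no reset: what is moved stays moved. The work goes in short steps, each a Python script; the robot and the scene stay as the last script left them, time stands still between calls to the robot, and variables do not carry over. Pictures are saved under pics/ and viewed, at most 10 in all, crops included, and the job is handed in when it is done.

```bash
mkdir -p pics; python3 - <<'E'
from rig import manip as m
import cv2,numpy as np
for n in("top","side"):
    c=m.camera(n);cv2.imwrite(f"pics/{n}0.png",c["image"][:,:,::-1])
    print(n,c["fx"],c["fy"],c["cx"],c["cy"],np.round(c["cam_to_world"],4).tolist())
c=m.camera("wrist");print(c["fx"],np.round(c["mount"],4).tolist());print(m.get_time(),m.get_ee_rot())
E
```

```text
top 466.76921439416765 466.76921439416765 274.8475521003657 208.85303195250268 [[-0.0798, -0.9762, 0.2018, 0.2534], [-0.9968, 0.0795, -0.0097, 0.1458], [-0.0065, -0.2019, -0.9794, 1.4869], [0.0, 0.0, 0.0, 1.0]]
side 383.7553411633824 383.7553411633824 281.5357806951319 205.10040337831552 [[0.9663, -0.1972, 0.1652, 0.3757], [-0.2569, -0.704, 0.6621, -0.5063], [-0.0143, -0.6823, -0.731, 0.7854], [0.0, 0.0, 0.0, 1.0]]
293.6470220592287 [[-0.0006, -0.959, -0.2834, 0.0728], [1.0, -0.0005, -0.0006, 0.0004], [0.0005, -0.2834, 0.959, -0.1222], [0.0, 0.0, 0.0, 1.0]]
0.15 [-3.10424137e+00 -4.75217865e-01  2.38089039e-04]
```

View pics/top0.png

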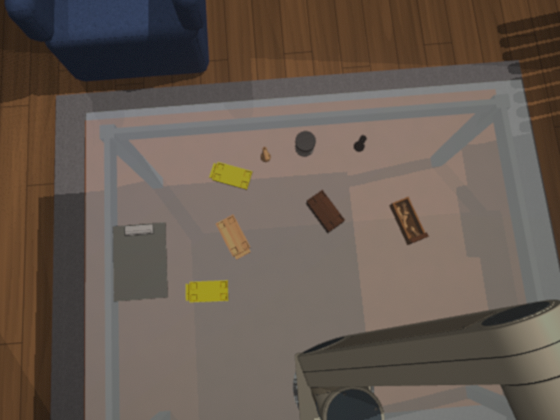

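View pics/side0.png

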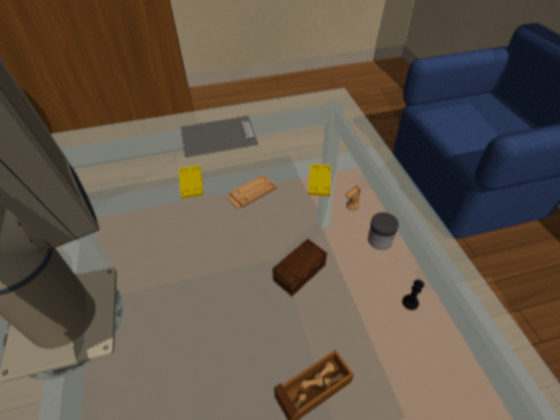

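The top view shows these candidates for the lid:
- Pale lid at (233,237). It is the only pale one, so I choose it.
- Yellow lid at (231,175), a decoy.
- Yellow lid at (207,291), a decoy.

The other things in view:
- Open box at (409,221), with its lip end at about (417,238).
- Dark box at (325,211).
- Tin at (305,143), queen at (360,145) and knight at (266,154).

Next I take coarse positions, then a close wrist view of the lid and the open box.

```bash
cat > h.py <<'E'
from rig import manip as m
import cv2,numpy as np
from scipy.spatial.transform import Rotation as R
def rot(yaw,tilt=0.):
    # tool z down, tool x at 'yaw' in world; tilt>0 raises the +x side (about tool y)
    return R.from_euler('z',yaw)*R.from_euler('y',-tilt)*R.from_euler('x',np.pi)
def rv(yaw,tilt=0.): return rot(yaw,tilt).as_rotvec()
def cam(n):
    if n=="wrist":
        T=np.eye(4);T[:3,:3]=R.from_rotvec(m.get_ee_rot()).as_matrix();T[:3,3]=m.get_position()
        c=m.camera(n);c["cam_to_world"]=T@c["mount"];c["tool"]=T
    else: c=m.camera(n)
    return c
def ray(c,uv,z):
    uv=np.atleast_2d(np.asarray(uv,float));T=np.asarray(c["cam_to_world"])
    d=np.c_[(uv[:,0]-c["cx"])/c["fx"],(uv[:,1]-c["cy"])/c["fy"],np.ones(len(uv))]@T[:3,:3].T
    return T[:3,3]+d*((z-T[2,3])/d[:,2])[:,None]
def proj(c,P):
    T=np.linalg.inv(c["cam_to_world"]);p=np.atleast_2d(P)@T[:3,:3].T+T[:3,3]
    return np.c_[p[:,0]/p[:,2]*c["fx"]+c["cx"],p[:,1]/p[:,2]*c["fy"]+c["cy"]]
def save(c,f): cv2.imwrite("pics/"+f,c["image"][:,:,::-1])
E
python3 - <<'E'
from h import *
c=cam("top")
for n,a,z in(("lid",(233,237),.018),("box",(409,221),.05),("lip",(417,238),.06),("boxfar",(401,203),.05),("dark",(325,211),.058),("lidA",(227,220),.018),("lidB",(243,256),.018),("dA",(315,195),.058),("dB",(334,228),.058)): print(n,ray(c,a,z).round(3))
p=ray(c,(233,237),.018)[0]
q=ray(c,(409,221),.05)[0]
for n,t,y in(("box",q,.26),("lid",p,.5)):
    r=rv(y); m.move_to([t[0]-.0,t[1],.20],r); w=cam("wrist");save(w,f"w_{n}.png");np.savez(f"w_{n}.npz",**w);print(n,m.get_position(),m.get_time(),w["cx"],w["cy"])
a=cv2.imread("pics/w_box.png");b=cv2.imread("pics/w_lid.png")
cv2.imwrite("pics/wb.png",cv2.resize(np.hstack([a,b]),(800,300)))
E
```

```text
lid [[0.476 0.271 0.018]]
box [[ 0.477 -0.283  0.05 ]]
lip [[ 0.421 -0.297  0.06 ]]
boxfar [[ 0.536 -0.266  0.05 ]]
dark [[ 0.528 -0.024  0.058]]
lidA [[0.532 0.287 0.018]]
lidB [[0.413 0.243 0.018]]
dA [[0.582 0.002 0.058]]
dB [[ 0.473 -0.046  0.058]]
box [ 0.47663931 -0.28362082  0.20017626] 1.8333 280.9180555254747 205.99174611183426
lid [0.47630588 0.27015332 0.1999977 ] 3.875 280.9180555254747 205.99174611183426
```

View pics/wb.png

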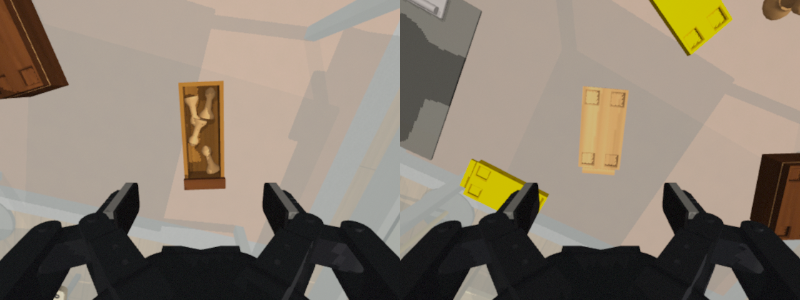

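The left crop is the open box at (203,135) in the montage. Its dark lip is at the bottom, (205,183), towards the robot. The right crop is the pale lid at (604,130), with its tongue at the bottom, (600,172), and the yellow decoys well apart, so the choice holds. Next I segment both.

```bash
cat >> h.py <<'E'
def blob(c,lo,hi,near,kern=5):
    """largest HSV blob around world point 'near' -> mask"""
    hsv=cv2.cvtColor(np.ascontiguousarray(c["image"]),cv2.COLOR_RGB2HSV)
    k=cv2.inRange(hsv,lo,hi);k=cv2.morphologyEx(k,cv2.MORPH_CLOSE,np.ones((kern,kern)))
    n,l,s,ce=cv2.connectedComponentsWithStats(k)
    u=proj(c,near)[0];ok=[i for i in range(1,n) if s[i,4]>300]
    i=min(ok,key=lambda i:np.hypot(*(ce[i]-u)))
    return (l==i).astype(np.uint8)*255
def rect(mask,c,z):
    """rectified contour (mm, on plane z) -> centre, (long,short), yaw of long side"""
    ct=max(cv2.findContours(mask,cv2.RETR_EXTERNAL,cv2.CHAIN_APPROX_NONE)[0],key=cv2.contourArea)[:,0]
    P=ray(c,ct,z)[:,:2];(cx,cy),(w,h),a=cv2.minAreaRect((P*1000).astype(np.float32))
    if w<h:w,h,a=h,w,a+90
    a=(a+90)%180-90
    return np.array([cx,cy])/1000,(w,h),np.radians(a),P
E
python3 - <<'E'
from h import *
for n,near in(("box",[.477,-.283,.05]),("lid",[.476,.271,.018])):
    c=dict(np.load(f"w_{n}.npz"));hsv=cv2.cvtColor(c["image"],cv2.COLOR_RGB2HSV)
    u=proj(c,near)[0].astype(int);print(n,u)
    print("along u-row",[hsv[u[1],x].tolist() for x in range(u[0]-60,u[0]+61,8)])
    print("table",hsv[u[1]-10,u[0]-80],hsv[u[1],u[0]+90])
    for s in(70,90,110,130):
        k=blob(c,(0,s,30),(24,255,255),near);r=rect(k,c,near[2]);print(s,r[0].round(4),np.round(r[1],1),r[2].round(3),cv2.boundingRect(k))
E
```

```text
box [280 197]
along u-row [[15, 32, 174], [16, 31, 173], [16, 31, 174], [14, 31, 173], [15, 32, 174], [16, 181, 138], [17, 131, 209], [17, 125, 212], [16, 191, 119], [15, 188, 111], [16, 192, 114], [15, 179, 145], [13, 48, 195], [14, 49, 196], [13, 46, 195], [14, 48, 196]]
table [ 16  32 174] [ 14  48 196]
70 [ 0.4809 -0.2853] [148.7  59.3] 0.298 (249, 112, 67, 154)
90 [ 0.4809 -0.2857] [147.7  58.7] 0.298 (250, 113, 66, 153)
110 [ 0.4809 -0.2859] [147.6  58.6] 0.295 (250, 113, 66, 153)
130 [ 0.4808 -0.2854] [147.2  57.3] 0.298 (250, 113, 65, 153)
lid [279 190]
along u-row [[15, 33, 168], [16, 35, 169], [15, 34, 167], [16, 32, 167], [15, 48, 174], [19, 117, 209], [20, 115, 207], [17, 127, 209], [18, 124, 208], [18, 123, 209], [17, 129, 204], [17, 129, 205], [16, 32, 166], [15, 33, 168], [15, 33, 168], [14, 32, 168]]
table [ 15  34 167] [ 14  32 167]
70 [0.4808 0.2707] [131.  65.] 0.414 (249, 120, 71, 126)
90 [0.4808 0.2707] [130.1  64.2] 0.414 (250, 121, 70, 124)
110 [0.4809 0.2707] [129.1  63.3] 0.413 (250, 121, 70, 124)
130 [0.4793 0.2864] [118.4  32.3] 0.41 (251, 122, 38, 112)
```

```bash
python3 - <<'E'
from h import *
import json
Y=.414
m.move_to([.4854,.2727,.14],rv(Y))
c=cam("wrist");k=blob(c,(0,90,30),(24,255,255),[.4854,.2727,.018]);ce,wh,a,P=rect(k,c,.018)
d=np.array([np.cos(a),np.sin(a)]);p=ce+d*(wh[0]/2000-.060)
print(p,wh,a,cv2.boundingRect(k))
if np.hypot(*(p-[.4854,.2727]))<.006 and abs(a-Y)<.05 and abs(wh[1]-64)<3:
    m.move_to([*p,.06],rv(a))
    m.command_gripper(.072,60)
    m.servo_line([*p,.028],rate=.06)
    f0=m.get_contact_force()[2];z=.028
    while z>.014:
        z-=.001;m.servo_line([*p,z],rate=.02)
        f=m.get_contact_force()[2]-f0
        if abs(f)>2:break
    print("touch",z,f,m.get_position())
    if abs(f)>2: m.servo_line([*p,z+.002],rate=.03)
    m.command_gripper(.05,60)
    print(m.get_width(),m.get_grip_force(),m.get_contact_force(),m.get_position(),m.get_time())
    json.dump([*p,a,m.get_position()[2]],open("lid.json","w"))
E
```

```text
[0.48528284 0.27268486] (128.54669189453125, 64.3945541381836) 0.41368385898216703 (240, 134, 80, 143)
touch 0.013999999999999988 0.2155838672500694 [0.48522493 0.27266502 0.01393075]
0.06254710701824914 78.54213487822562 [-6.68543411 -2.40262925 25.72292054] [0.4857464  0.27311571 0.0162862 ] 9.4
```

```bash
python3 - <<'E'
from h import *
import json
x,y,a,z=json.load(open("lid.json"))
m.servo_line([x,y,.022],rv(a),rate=.03)
m.servo_line([x,y,.20],rate=.2)
print(m.get_width(),m.get_grip_force(),m.get_position(),m.get_contact_force(),m.get_time())
c=cam("wrist");save(c,"held.png");np.savez("held.npz",**c)
s=cam("side");save(s,"held_s.png");np.savez("held_s.npz",**s)
u=proj(s,[x,y,.2])[0].astype(int);i=s["image"][max(0,u[1]-100):u[1]+100,max(0,u[0]-130):u[0]+130,::-1]
print(u);cv2.imwrite("pics/hh.png",np.hstack([cv2.imread("pics/held.png")[:,:,:],cv2.resize(i,(240,420))]))
E
```

```text
0.06279061531890584 65.70847749710083 [0.48455156 0.27229886 0.19892623] [ 0.12879332  0.1401918  -1.02963951] 10.8583
[247 137]
```

View pics/hh.png

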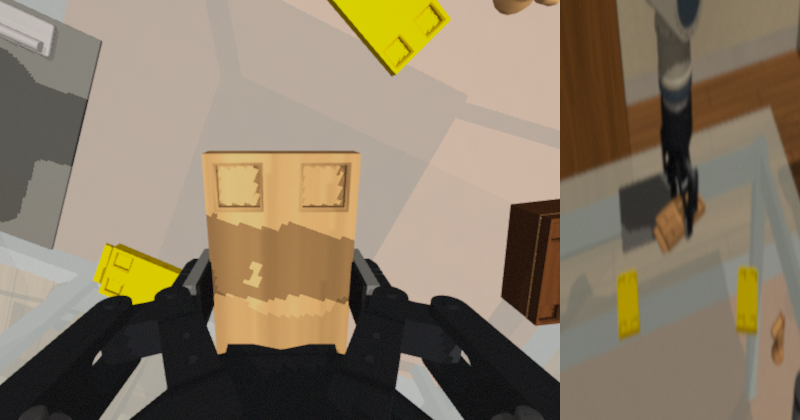

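The lid is held squarely. In the wrist view its front top edge runs from (204,153) to (360,153), with both front recesses visible. I get its pitch, side and front offset in the tool frame from the edge lines.

```bash
cat >> h.py <<'E'
def held(c,lo,hi,r0,r1,w,near=(0,)):
    """pitch/yaw/offset of held board in tool frame, from its two side edges rows r0..r1 (w=board width)"""
    hsv=cv2.cvtColor(np.ascontiguousarray(c["image"]),cv2.COLOR_RGB2HSV);k=cv2.inRange(hsv,lo,hi)
    k=cv2.morphologyEx(k,cv2.MORPH_CLOSE,np.ones((9,9)))
    L=[];Rr=[]
    for r in range(r0,r1):
        x=280;row=k[r]>0
        a=x
        while a>0 and row[a-1]:a-=1
        b=x
        while b<559 and row[b+1]:b+=1
        L.append((a-.5,r));Rr.append((b+.5,r))
    M=np.asarray(c["mount"]);N=[]
    for pts in(L,Rr):
        pts=np.array(pts);q=np.polyfit(pts[:,1],pts[:,0],1);res=pts[:,0]-np.polyval(q,pts[:,1])
        q=np.polyfit(pts[abs(res)<1.5][:,1],pts[abs(res)<1.5][:,0],1);print("edge",q.round(3),"res",res.std().round(2))
        v=np.array([[(np.polyval(q,r)-c["cx"])/c["fx"],(r-c["cy"])/c["fy"],1] for r in(r0,r1)])@M[:3,:3].T
        N.append(np.cross(v[0],v[1]))
    d=np.cross(N[0],N[1]);d/=np.linalg.norm(d);d*=np.sign(d[0])
    # point where edges cross the plane tool x=0.05: solve y,z for each with separation w in y
    n1,n2=N;o=M[:3,3];X=.05
    # n.(p-o)=0 ; p1=(X,yc-w/2*s,z), p2=(X,yc+w/2*s,z)
    best=None
    for s in(1,-1):
        A=np.array([[n1[1],n1[2]],[n2[1],n2[2]]]);b=np.array([n1@o-n1[0]*X+n1[1]*s*w/2,n2@o-n2[0]*X-n2[1]*s*w/2])
        yz=np.linalg.solve(A,b)
        if yz[1]>o[2]:best=yz
    col=k[:,270:290].mean(1)>127;top=np.argmax(col[100:])+100
    print("dir",d.round(4),"y,z at x=.05:",best.round(4),"front row",top)
    v=M[:3,:3]@np.array([0,(top+0.-c["cy"])/c["fy"],1])
    for rr in range(top,top+6):
        v=M[:3,:3]@np.array([0,(rr-c["cy"])/c["fy"],1]);t=(best[1]-o[2])/v[2];print(rr,"front x",(o+v*t)[0].round(4),end="; ")
    print()
    return d,best
E
python3 - <<'E'
from h import *
c=dict(np.load("held.npz"));print(R.from_matrix(c["tool"][:3,:3]).as_rotvec(),rv(.4137))
held(c,(0,90,30),(26,255,255),160,240,.064)
print(c["image"][146:162,275].tolist())
E
```

```text
[ 3.07407778e+00  6.45104630e-01 -2.94002730e-03] [3.07462241e+00 6.45214246e-01 3.95079781e-17]
edge [7.90000e-02 1.89061e+02] res 0.3
edge [-7.50000e-02  3.71955e+02] res 0.29
dir [ 1.0e+00 -9.0e-04 -3.6e-03] y,z at x=.05: [ 0.0004 -0.003 ] front row 151
151 front x 0.0605; 152 front x 0.0601; 153 front x 0.0597; 154 front x 0.0593; 155 front x 0.0589; 156 front x 0.0585; 
[[179, 168, 157], [179, 168, 158], [178, 167, 156], [178, 167, 155], [160, 145, 129], [127, 99, 68], [116, 85, 53], [166, 124, 77], [203, 158, 102], [212, 167, 106], [212, 167, 105], [212, 167, 107], [213, 168, 107], [213, 168, 108], [212, 167, 106], [212, 168, 106]]
```

```bash
cat >> h.py <<'E'
BO=np.array([.4845,-.2844,0.]);BY=.297
RB=R.from_euler('z',BY)
TIP=np.array([-.0735,0,.0095])
def tcp_for(tip,tilt,off=np.zeros(3)): # tip in box frame (m)
    r=rot(BY,tilt);return BO+RB.apply(tip)-r.apply(TIP)+off,r.as_rotvec()
def tip_now():
    r=R.from_rotvec(m.get_ee_rot());p=RB.inv().apply(m.get_position()+r.apply(TIP)-BO)
    ax=(RB.inv()*r).apply([1,0,0]);return p,np.degrees(np.arctan2(ax[2],ax[0])),RB.inv().apply(m.get_contact_force())
E
python3 - <<'E'
from h import *
t=np.radians(8)
m.move_to(*tcp_for([-.035,0,.13],t))
p,r=tcp_for([-.040,0,.062],t);m.servo_line(p,r,rate=.12)
m.hold(.2);q,a,f=tip_now();print(q.round(4),a.round(2),f.round(2))
off=RB.apply(np.array([-.040,0,.062])-q);print(off,m.get_time())
s=cam("side");u=proj(s,BO+[0,0,.05])[0].astype(int)
i=s["image"][u[1]-90:min(420,u[1]+60),u[0]-110:u[0]+110,::-1];i=cv2.resize(i,None,fx=2.2,fy=2.2,interpolation=cv2.INTER_CUBIC)
w=cam("wrist");save(w,"pre.png");i=i[:420]
cv2.imwrite("pics/pre2.png",cv2.resize(np.hstack([cv2.resize(i,(560,420)),w["image"][:,:,::-1]]),(800,300)))
E
```

```text
[-0.0395 -0.0005  0.0628] 8.06 [ 0.17  1.27 -0.55]
[-0.00060649  0.00029641 -0.000831  ] 13.8583
```

View pics/pre2.png

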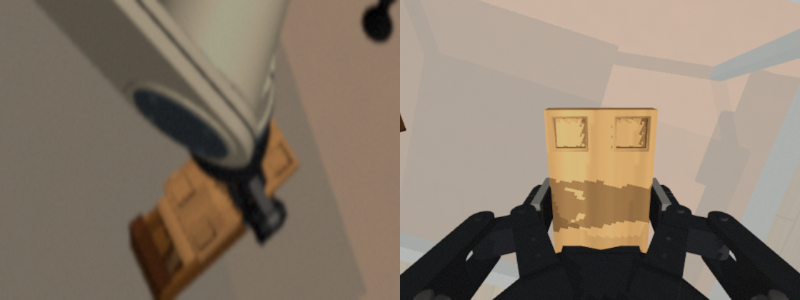

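In the side crop the lid hovers over the box with its tongue end, at about (175,205), just clear of the dark lip at (150,240). It lies in line with the box. The wrist crop shows the grip unchanged. I go on to the insertion.

```bash
python3 - <<'E'
from h import *
t=np.radians(8);off=np.array([-.0006,.0003,-.0008])
f0=tip_now()[2]
def go(x,z,tt,rate=.03):
    p,r=tcp_for([x,0,z],tt,off);m.servo_line(p,r,rate=rate);q,a,f=tip_now();f=f-f0
    print(np.round(np.r_[x,z],4),q.round(4),a.round(1),f.round(1));return f
go(-.044,.0523,t)
x=-.044;ok=True
while x>-.0635:
    x-=.0025;f=go(x,.0523,t)
    if abs(f[0])>4 or abs(f[2])>6: ok=False;print("stop");break
print(m.get_time())
E
```

```text
[-0.044   0.0523] [-0.0446  0.0006  0.0513] 8.0 [ 0.1 -0.4  0.7]
[-0.0465  0.0523] [-0.0471  0.0004  0.0516] 8.0 [-0.1  0.2  0.2]
[-0.049   0.0523] [-0.0496  0.0005  0.0516] 8.0 [ 0.1 -1.2  0.8]
[-0.0515  0.0523] [-0.0522  0.0005  0.0515] 8.0 [-0.1 -0.3 -0.4]
[-0.054   0.0523] [-0.0547  0.0005  0.0515] 8.0 [-0.5 -1.5 -0.3]
[-0.0565  0.0523] [-0.0571  0.0005  0.0515] 8.0 [-1.  -0.   0.7]
[-0.059   0.0523] [-0.0597  0.0005  0.0515] 8.0 [ 0.2 -0.4  0.5]
[-0.0615  0.0523] [-0.0622  0.0005  0.0515] 8.0 [ 0.1 -0.2  0.1]
[-0.064   0.0523] [-0.0646  0.0005  0.0515] 8.0 [ 0.2 -0.   0.6]
16.4917
```

```bash
python3 - <<'E'
from h import *
t=np.radians(8);off=np.zeros(3)
f0=tip_now()[2]
def go(x,z,tt,rate=.02):
    p,r=tcp_for([x,0,z],tt,off);m.servo_line(p,r,rate=rate);q,a,f=tip_now();f=f-f0
    print(np.round(np.r_[x,z],4),q.round(4),a.round(1),f.round(1));return f,q
x=-.0646
while x>-.070:
    x-=.001;f,q=go(x,.0517,t)
    if f[0]>1.8: print("post");break
x=q[0]+.003
go(x,.0517,t)
for d in(6,4.5,3,2,1,0.):
    f,q=go(x,.0505+.0012*d/8,np.radians(d))
    if abs(f[2])>15 or abs(f[0])>10: print("stop");break
print(m.get_time())
E
```

```text
[-0.0656  0.0517] [-0.0656 -0.      0.0517] 8.0 [-0.5 -0.2 -1. ]
[-0.0666  0.0517] [-0.066  -0.0002  0.0519] 8.1 [ 4.4  0.7 -1.2]
post
[-0.063   0.0517] [-0.0633  0.0001  0.0516] 8.0 [-1.1  0.5 -0.6]
[-0.063   0.0514] [-0.0629  0.0001  0.0513] 6.0 [-1.3 -0.1 -0.8]
[-0.063   0.0512] [-0.0629  0.      0.0511] 4.5 [-0.6  0.4 -0.9]
[-0.063  0.051] [-0.0629  0.      0.0509] 3.1 [ 0.   0.2 -1.1]
[-0.063   0.0508] [-0.0629  0.      0.0508] 2.0 [-0.7 -0.6 -0.7]
[-0.063   0.0506] [-0.0629 -0.      0.0506] 1.0 [-0.8 -0.4  0.6]
[-0.063   0.0505] [-0.0632  0.      0.0507] 0.0 [-2.7  0.4  4.9]
18.875
```

The post was met at x = -66 mm, exactly as it should be. Now I settle the lid, release it and check.

```bash
python3 - <<'E'
from h import *
p,r=tcp_for([-.063,0,.0497],0.);m.servo_line(p,r,rate=.01);print(tip_now())
m.command_gripper(.085,40)
q=m.get_position();m.servo_line([q[0],q[1],.21],rv(BY),rate=.2);m.hold(.15)
c=cam("wrist");save(c,"shut.png");np.savez("shut.npz",**c)
L=BO+RB.apply([.010,0,.062])
k=blob(c,(0,90,135),(26,255,255),L,7);ce,wh,a,P=rect(k,c,.062);print("board blob",RB.inv().apply([*ce,.062]-BO).round(4),wh,a)
print(m.get_time())
# dark box
D=np.array([.528,-.024,.058]);yd=np.arctan2(.048,.109)
m.move_to([D[0],D[1],.21],rv(yd));m.hold(.1)
w=cam("wrist");save(w,"dark.png");np.savez("dark.npz",**w);print(m.get_time())
cv2.imwrite("pics/sd.png",cv2.resize(np.hstack([c["image"],w["image"]])[:,:,::-1],(800,300)))
E
```

```text
(array([-6.31521883e-02,  2.67872605e-05,  5.06369145e-02]), np.float64(0.018238531046479895), array([-3.68120932,  2.45862543, 11.80652718]))
board blob [ 0.0084 -0.0003  0.062 ] (124.54673767089844, 64.34822082519531) 0.2971016852875082
20.5833
21.75
```

View pics/sd.png

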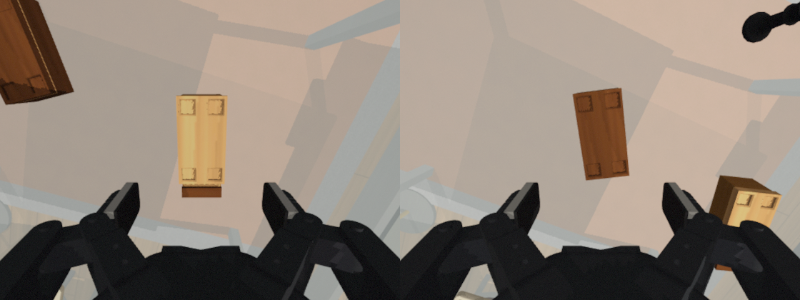

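The left crop shows the lid shut on the box at (202,140). It is level and square, with only the lip visible at (202,192). The right crop shows the dark box at (600,135). I measure and grasp it.

```bash
python3 - <<'E'
from h import *
import json
def meas(c,near):
    k=blob(c,(0,90,20),(24,255,255),near);ce,wh,a,P=rect(k,c,.058);print(ce,wh,a,cv2.boundingRect(k));return ce,wh,a
w=dict(np.load("dark.npz"));ce,wh,a=meas(w,[.528,-.024,.058])
assert abs(wh[0]-120)<6 and abs(wh[1]-62)<6
m.move_to([*ce,.17],rv(a));m.hold(.1);c=cam("wrist");ce,wh,a=meas(c,[*ce,.058]);np.savez("dark2.npz",**c);save(c,"dark2.png");print(m.get_time())
assert abs(wh[0]-120)<4 and abs(wh[1]-62)<4
m.move_to([*ce,.10],rv(a));m.servo_line([*ce,.040],rate=.08)
print(m.get_contact_force())
m.command_gripper(.05,60)
print(m.get_width(),m.get_grip_force(),m.get_contact_force(),m.get_position(),m.get_time())
json.dump([*ce,a,m.get_position()[2]],open("dark.json","w"))
E
```

```text
[ 0.53511584 -0.02496947] (120.87578582763672, 61.857566833496094) 0.5325215636725549 (242, 123, 79, 129)
[ 0.53560059 -0.02470613] (122.1636734008789, 61.82136917114258) 0.5332792995817096 (240, 134, 79, 141)
22.1833
[ 0.39897888  0.19569277 -0.44763622]
0.06117492820463445 65.16365468502045 [-1.20610995  0.33953162  5.7470503 ] [ 0.53605854 -0.02474997  0.04075904] 23.8083
```

```bash
python3 - <<'E'
from h import *
import json
x,y,a,z=json.load(open("dark.json"))
m.servo_line([x,y,.20],rv(a),rate=.12);m.hold(.1)
print(m.get_width(),m.get_grip_force(),m.get_contact_force(),m.get_time())
c=cam("wrist");save(c,"dheld.png");np.savez("dheld.npz",**c)
held(c,(0,90,20),(24,255,255),175,240,.062)
E
```

```text
0.06135233484471914 65.55230855941772 [-0.63232348 -0.14217968 -2.86470788] 25.3917
edge [8.60000e-02 1.79177e+02] res 0.29
edge [-8.50000e-02  3.82394e+02] res 0.28
dir [ 1.0e+00 -2.0e-04 -3.3e-03] y,z at x=.05: [ 0.0005 -0.0183] front row 148
148 front x 0.063; 149 front x 0.0627; 150 front x 0.0623; 151 front x 0.062; 152 front x 0.0617; 153 front x 0.0613;
```

View pics/dheld.png

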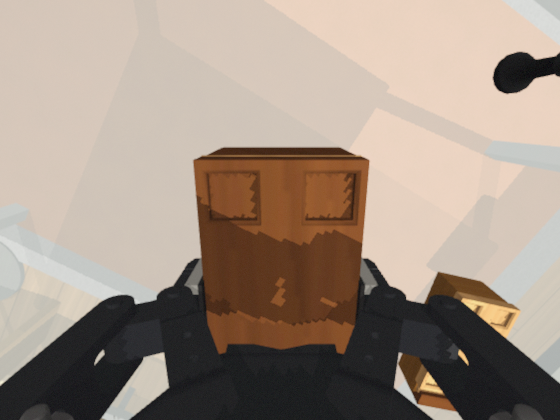

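The dark box is held squarely, with its top front edge at about row 158 from column 197 to 367. Its centre is therefore about 0.4 mm behind the TCP. The shut lid at (470,320) is undisturbed. Now the stacking.

```bash
python3 - <<'E'
from h import *
c=dict(np.load("dheld.npz"));g=c["image"][140:170,260:300].mean((1,2));print(g.round(0))
r=rv(BY)
def tgt(z,off=np.zeros(3)): return BO+RB.apply([.0104,0,z])+off
m.move_to(tgt(.18),r);m.servo_line(tgt(.115),rate=.1);m.hold(.3)
off=tgt(.115)-m.get_position();print("off",off,R.from_rotvec(m.get_ee_rot()).inv().__mul__(R.from_rotvec(r)).magnitude())
m.servo_line(tgt(.112,off),rate=.02);m.hold(.2);f0=m.get_contact_force()
z=.112
while z>.0950:
    z-=.001;m.servo_line(tgt(z,off),rate=.012);f=m.get_contact_force()-f0;p=RB.inv().apply(m.get_position()-BO)
    if z<.105: print(round(z,4),p.round(4),RB.inv().apply(f).round(1))
    if f[2]>6: print("contact");break
print(m.get_time())
E
```

```text
[196. 196. 196. 196. 196. 196. 183. 131.  43.  43.  43.  43.  44.  44.
  53.  96.  92.  44.  43.  57.  79.  88.  88.  88.  88.  88.  88.  88.
  88.  88.]
off [-0.00024171  0.00017757 -0.00052983] 0.0009835896558481674
0.104 [0.0102 0.0003 0.1034] [0.5 0.5 0. ]
0.103 [0.0102 0.0003 0.1024] [-1.   0.5 -1. ]
0.102 [0.0102 0.0003 0.1014] [ 0.2 -0.8 -0.7]
0.101 [0.0102 0.0003 0.1004] [-0.   0.3 -1.1]
0.1 [0.0102 0.0003 0.0994] [-0.4 -0.6 -0.4]
0.099 [0.0102 0.0003 0.0984] [-1.3  0.3 -1.2]
0.098 [0.0103 0.0001 0.0977] [-2.2  1.4  4.5]
0.097 [0.0104 0.     0.0977] [-2.9  2.7 14.2]
contact
31.8333
```

The feet went in and contact came at TCP z = 0.0977, the predicted seated height. I release and check.

```bash
python3 - <<'E'
from h import *
m.command_gripper(.085,40);q=m.get_position();m.servo_line([q[0],q[1],.27],rv(BY),rate=.15);m.hold(.2)
c=cam("wrist");save(c,"fin.png")
k=blob(c,(0,90,20),(12,255,255),BO+RB.apply([.01,0,.115]));ce,wh,a,P=rect(k,c,.115);print(RB.inv().apply([*ce,.115]-BO).round(4),wh,a,m.get_contact_force(),m.get_time())
s=cam("side");u=proj(s,BO+[0,0,.06])[0].astype(int);i=cv2.resize(s["image"][u[1]-75:min(420,u[1]+75),u[0]-100:u[0]+100,::-1],(560,420),interpolation=cv2.INTER_CUBIC)
cv2.imwrite("pics/fin2.png",cv2.resize(np.hstack([i,c["image"][:,:,::-1]]),(800,300)))
E
```

```text
[ 0.0104 -0.0002  0.115 ] (122.17511749267578, 61.753334045410156) 0.296496714956383 [-0.558738    0.09054995 -0.46403252] 33.7583
```

View pics/fin2.png

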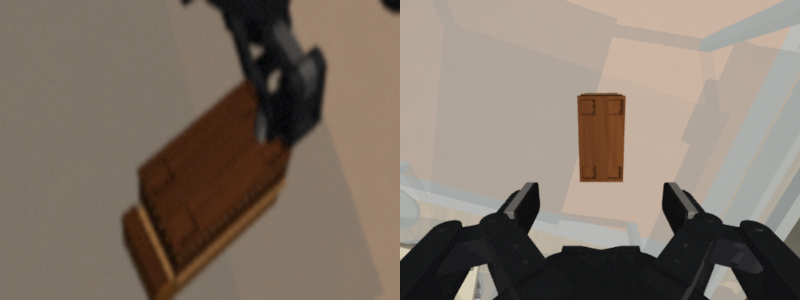

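The side crop shows the dark box lying level on the pale lid at (210,175), with the lip at its end at (145,250). The wrist crop shows it square at (602,137), and the measured size and yaw agree. I hand it in.

```bash
python3 -c "
from rig import manip as m
print(m.sign_off(),m.get_time())"
```

```text
the job is handed in; nothing more can be done
the job is handed in; nothing more can be done
```

The lid is hooked under the lip and shut, the dark box sits on it at the expected seated height, and I handed the job in with about 34 of the 64 s used; the sign-off gave no verdict.

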